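# Clear the bench before glue-up

### The arm

A 6-joint arm with a two-finger parallel gripper is mounted at the origin on the work surface. World frame = base frame: x ahead of the robot, y to its left, z up, the work surface at z = 0. Lengths are in mm, angles in rad, forces in N, time in s.
With the tool pointing down it reaches from about 350 to 775 mm from the base axis. Payload 7.3 kg.
Tool frame: the origin (TCP) lies at the centre of the arm's flange, where the gripper is bolted on; the fingertips stand 178 mm ahead of it and the grasp point (between the pads) lies 159 mm ahead of it; z points along the fingers, y is the direction in which the jaws open and shut (so a half turn about z gives the same grasp; the last joint's range is limited). The gripper opens to 92 mm and grips with 3 to 60 N. Pads are 19 mm wide; open, the fingers measure 130 mm over their backs; the gripper's body (75 mm by 190 mm) begins 47 mm behind the grasp point.
Start: joints at [1.119, 0.342, 1.524, -0, 1.275, -0.146], TCP at [158.033, 500.653, 404.741] pointing down, gripper open.
Joint ranges: [-2.53, 2.53], [-0.77, 2.02], [0.04, 2.7], [-1, 4.14], [0.28, 2.66], [-3.11, 3.11]. Speed limits (rad/s): [2.57, 2.57, 3.14, 3.14, 3.14, 3.14].

### API

Orientations are given as [roll, pitch, yaw] about the fixed x, y, z axes, in that order (R = Rz(yaw) Ry(pitch) Rx(roll)).
In Python, from plant import get_obs, capture, close_job gives the robot as it stands. The module is installed in compiled form; this text tells all that it offers.
- The arm moves only by the shell command python3 -m pendant 'ROWS'. ROWS is JSON, a list of rows, each a list of 3 entries, a list of its own where there are three numbers: the shift along the tool's x, y, z in m, then the turn, a rotation vector about the tool's x, y, z in rad, then the finger opening in m, from 0 to 0.0918. In form: [[[tx, ty, tz], [wx, wy, wz], fingers], ...]. A call has 1 to 10 rows; each row is the pose to reach, as a shift and turn from the pose commanded when the call began, along the tool's axes at that moment; what a row does not reach only later rows make up. A row lasts 1/12 s, in which the tool goes at most 41.7 mm and 7.16 degrees, less where a joint would pass 70% of its speed; a pose out of reach is approached as far as the arm can. A call with a gripper value outside its range is refused whole. The fingers move at their own pace and stop on an object; the grip force is fixed at half the most. Time passes only in rows, so rows that repeat a pose let the fingers close. It gives the time, the measured TCP pose, the force and the opening at its end, in the units of the state.
- get_obs(): the state, without advancing time (a new reading comes with each control period).
- capture(name): name is "side" or "top"; returns a dict with "color" (384x512x3 uint8, red, green, blue), "mtx" (3x3 intrinsics, pixels), "rvec" (rotation vector, rad) and "tvec" (3), from world to camera coordinates, as OpenCV has them. Camera axes: x right, y down, z forward; pixel columns grow to the right and rows downward; lengths in mm; the calibration is good to about 2 mm. A picture is of the moment at which its call begins. There is no depth.
- close_job(): hands the job in, once; it reports no verdict.
The state is a dict: "time": time; "joint_positions": joint angles; "dq": joint speeds; "tau": joint torques, N m; "tool_pos": TCP position; "tcp_rot": TCP orientation; "contact_force": force on the tool from outside, world axes, zero at the start; "moment": the same for the moment, N m; "grip_width": finger opening in mm.
Only numpy, scipy, OpenCV 4.12 (cv2) and the standard library are available. Lean on these libraries where they do the work, as an engineer would, in place of code of your own. Each camera call takes 0.05 s, during which the arm holds its last target. There are 200 camera calls.

### The job

Clear the workbench for the next glue-up: put the two wood offcuts into the bare plywood box, the two rolls of tape into the white box, and the tin of wax with the orange lid upright into the green box beside the tin already there. Everything must rest on the floor of its box, lying flat, nothing on top of anything else or on a rim; leave the drill battery and the screwdriver where they are.

Things in the scene. Friction and masses are not known exactly. Their poses are not given: they have to be found in the camera images.
- pine_offcut: Pale pine tenon offcut lying on the bench: a block 56 x 28 x 28 mm with a round 18 mm stub 24 mm long on its +x end, 80 mm overall along its own x. Origin: middle of the 80 mm length, on the long axis, 14 mm above the bench; z up at the start. 40 g or so.
- walnut_offcut: Dark brown walnut moulding offcut lying on the bench: 80 (own x) x 28 x 28 mm, with a shallow groove along its top. Origin: its centre, 14 mm above the bench; z up at the start. 50 g or so.
- red_tape: Red roll of tape lying flat: outer diameter 50 mm, 24 mm high, hole 32 mm. Origin: its centre, 12 mm above the bench; z along its axis. 50 g or so.
- blue_tape: Blue roll of tape lying flat: outer diameter 50 mm, 24 mm high, hole 32 mm. Origin: its centre, 12 mm above the bench; z along its axis. 50 g or so.
- wax_tin: Round steel tin of wax with an orange lid and band, standing upright on the bench: 53 mm diameter, 46 mm high. Origin: centre of its underside; z up along its axis. 120 g or so.
- offcut_box: Bare plywood open-topped box, outer 120 (own x) x 170 (own y) x 40 mm tall, walls and floor 5 mm thick (inside 110 x 160 mm, 35 mm deep); fixed to the bench. Origin: centre of its underside; z up. Empty at the start.
- tape_box: White plastic open-topped box, outer 120 (own x) x 170 (own y) x 40 mm tall, walls and floor 5 mm thick (inside 110 x 160 mm, 35 mm deep); fixed to the bench. Origin: centre of its underside; z up. Empty at the start.
- finish_box: Green painted open-topped box, outer 120 (own x) x 170 (own y) x 40 mm tall, walls and floor 5 mm thick (inside 110 x 160 mm, 35 mm deep); fixed to the bench. Origin: centre of its underside; z up. A tin with a black lid and band (53 mm diameter, its top 51 mm above the bench) is fixed inside at own (x, y) = (0, +45) mm; the -y half is free.
- battery: Bystander: black drill battery with a blue stripe, 70 (own x) x 50 x 46 mm, standing on the bench among the things. Origin: centre of its underside. It stays where it is.
- screwdriver: Bystander: screwdriver with a yellow handle, about 200 mm long along its own x, lying on the bench beside the things at the robot's left, pointing away from the robot, under 40 mm high. Origin: its underside, near mid-length. It stays where it is.

How it is judged (in metres and radians):
At the end, for the whole second after the job is handed in: Both offcuts lie level in the plywood box, both tape rolls flat in the white box, the orange-lidded tin upright in the green box (all within about 10 degrees); each on its box's floor to within 7 mm, none on another; all released and at rest (x of pine_offcut in the frame of offcut_box between -0.05 and 0.05 m and y of pine_offcut in the frame of offcut_box between -0.075 and 0.075 m and z of pine_offcut in the frame of offcut_box between 0 and 0.027 m and linear speed of each of pine_offcut, walnut_offcut, red_tape, blue_tape, wax_tin below 0.02 m/s and angular speed of each of pine_offcut, walnut_offcut, red_tape, blue_tape, wax_tin below 0.3 rad/s and angle between pine_offcut's own x axis and vertical between 1.37 and 1.77 rad and x of walnut_offcut in the frame of offcut_box between -0.05 and 0.05 m and y of walnut_offcut in the frame of offcut_box between -0.075 and 0.075 m and z of walnut_offcut in the frame of offcut_box between 0 and 0.027 m and angle between walnut_offcut's own x axis and vertical between 1.37 and 1.77 rad and x of red_tape in the frame of tape_box between -0.05 and 0.05 m and y of red_tape in the frame of tape_box between -0.075 and 0.075 m and z of red_tape in the frame of tape_box between 0 and 0.024 m and (angle between red_tape's own z axis and vertical below 0.17 rad or angle between red_tape's own z axis and vertical above 2.97 rad) and x of blue_tape in the frame of tape_box between -0.05 and 0.05 m and y of blue_tape in the frame of tape_box between -0.075 and 0.075 m and z of blue_tape in the frame of tape_box between 0 and 0.024 m and (angle between blue_tape's own z axis and vertical below 0.17 rad or angle between blue_tape's own z axis and vertical above 2.97 rad) and x of wax_tin in the frame of finish_box between -0.05 and 0.05 m and y of wax_tin in the frame of finish_box between -0.075 and 0.075 m and z of wax_tin in the frame of finish_box between 0 and 0.013 m and angle between wax_tin's own z axis and vertical below 0.17 rad); the robot touches nothing.
It fails at once if the drill battery is shifted by more than 30 mm (distance of battery from where it was at the start of the episode above 0.03 m).
It fails at once if the screwdriver is shifted by more than 30 mm (distance of screwdriver from where it was at the start of the episode above 0.03 m).
It also fails if it takes over 128 s, if anything falls off the work surface, if the arm or the gripper's body presses on something with over 40 N, if the wrist force passes 120 N, or if a joint passes its speed limit or range.

## Working session

There is one attempt and no reset: what is moved stays moved. The work goes in short steps, Python scripts to look and compute and a shell command to move; the robot and the scene stay as the last step left them, time stands still between calls to the robot, and variables do not carry over. Pictures are saved under pics/ and viewed, about 12 in all and at most 16, crops included, and the job is handed in when it is done.

```bash
mkdir -p pics; cat > h.py <<'E'
import numpy as np, cv2
from plant import get_obs, capture
def snap(n,f):
    c=capture(n); cv2.imwrite('pics/'+f+'.png',c['color'][:,:,::-1]); np.savez('pics/'+f+'.npz',mtx=c['mtx'],rvec=c['rvec'],tvec=c['tvec']); return c
def px2w(f,uv,z):
    c=np.load('pics/'+f+'.npz'); R=cv2.Rodrigues(c['rvec'].astype(float))[0]; t=c['tvec'].reshape(3)
    o=-R.T@t; d=R.T@np.linalg.inv(c['mtx'])@np.array([uv[0],uv[1],1.]); return o+d*(z-o[2])/d[2]
E
python3 - <<'E'
from h import *
for n in('top','side'):
    c=snap(n,n+'1'); R=cv2.Rodrigues(c['rvec'].astype(float))[0]; print(n,(-R.T@c['tvec'].reshape(3)).round(),R[2].round(2),c['mtx'][0,0])
print(get_obs())
E
```

```text
top [ 312.   48. 1252.] [ 0.19  0.02 -0.98] 466.9148021335728
side [-154. -685.  648.] [ 0.58  0.62 -0.53] 452.85764186629814
{'time': 0.1, 'joint_positions': array([ 1.11900174e+00,  3.42613930e-01,  1.52489329e+00,  3.04329629e-05,
        1.27543350e+00, -1.46013914e-01]), 'dq': array([ 7.58777679e-05, -2.26009754e-03, -1.77268072e-03, -2.52234389e-04,
       -3.08821293e-04,  1.36127160e-03]), 'tau': array([ 1.24821512e-03, -4.32009244e+01, -2.44694209e+01,  7.17629911e-02,
        5.26306266e-02, -5.10241057e-05]), 'tool_pos': array([157.97237819, 500.54039608, 404.14445984]), 'tcp_rot': array([-3.14026316e+00, -2.24931437e-04,  2.83580295e+00]), 'contact_force': array([ 0.69532677,  0.03915371, -0.26611507]), 'moment': array([-0.02743736,  0.05773069,  0.02887468]), 'grip_width': 91.80121955415842}
```

View pics/top1.png

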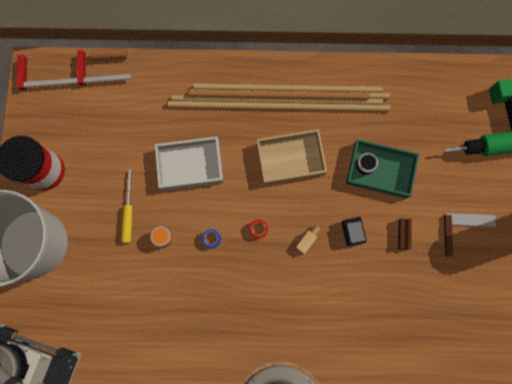

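View pics/side1.png

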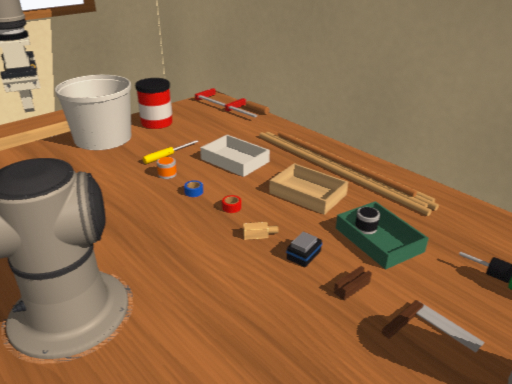

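The top view (image up = +x, left = +y) shows these pixel positions:
- Loose items: wax tin (161,237), blue tape (211,239), red tape (259,229), pine (308,240), walnut (405,235).
- Boxes: white (189,163), plywood (291,157), green (383,168).
- Bystanders: battery (354,231), screwdriver (127,207).

The side view agrees.

```bash
cat > m.py <<'E'
from h import *
im=cv2.imread('pics/top1.png'); hsv=cv2.cvtColor(im,cv2.COLOR_BGR2HSV)
def seg(name,lo,hi,box,z):
    x0,y0,x1,y1=box; s=hsv[y0:y1,x0:x1]; m=cv2.inRange(s,np.array(lo),np.array(hi))
    n,l,st,ce=cv2.connectedComponentsWithStats(m); k=1+np.argmax(st[1:,4])
    p=np.argwhere(l==k)[:,::-1]+[x0,y0]
    w=np.array([px2w('top1',q,z)[:2] for q in p]); r=cv2.minAreaRect(w.astype(np.float32))
    print(name,len(p),'px',p.mean(0).round(1),'w mean',w.mean(0).round(1),'rect',np.round(r[0],1),np.round(r[1],1),round(r[2],1))
for u,v in[(161,237),(211,239),(259,229),(305,244),(314,231),(405,235),(20,120),(250,290)]: print((u,v),hsv[v,u],end=' ')
print()
seg('wax',(3,150,150),(14,255,255),(145,222,177,252),46)
seg('blue',(105,130,60),(130,255,255),(195,224,228,254),24)
seg('red',(170,130,90),(180,255,255),(245,215,273,244),24)
seg('red0',(0,215,90),(4,255,255),(245,215,273,244),24)
seg('pine',(10,40,150),(25,160,255),(290,218,328,260),28)
seg('walnut',(0,0,0),(180,255,90),(392,212,418,256),28)
seg('batt',(0,0,0),(180,255,80),(335,210,374,252),46)
seg('battall',(90,0,0),(140,255,255),(335,210,374,252),46)
seg('screw',(20,150,130),(33,255,255),(115,195,140,250),15)
c=im[120:270,120:430]; cv2.imwrite('pics/crop.png',cv2.resize(c,None,fx=2.58,fy=2.58,interpolation=cv2.INTER_CUBIC))
# box corners rough (rim z=40)
E
python3 m.py
```

```text
(161, 237) [ 13 211 195] (211, 239) [ 14 154  83] (259, 229) [ 12 160  91] (305, 244) [ 18 117 183] (314, 231) [ 17 114 164] (405, 235) [  9 181  52] (20, 120) [ 13 152 146] (250, 290) [ 13 151 152] 
wax 202 px [159.6 235.7] w mean [424.3 322. ] rect [424.7 322.3] [38.9 39.4] 1.4
blue 91 px [210.8 239.3] w mean [420.  191.2] rect [422.1 192.1] [44.9 44.9] 2.3Traceback (most recent call last):
  File "m.py", line 13, in <module>
    seg('red',(170,130,90),(180,255,255),(245,215,273,244),24)
    ~~~^^^^^^^^^^^^^^^^^^^^^^^^^^^^^^^^^^^^^^^^^^^^^^^^^^^^^^^
  File "m.py", line 5, in seg
    n,l,st,ce=cv2.connectedComponentsWithStats(m); k=1+np.argmax(st[1:,4])
                                                       ~~~~~~~~~^^^^^^^^^^
    return _wrapfunc(a, 'argmax', axis=axis, out=out, **kwds)
    return bound(*args, **kwds)
ValueError: attempt to get argmax of an empty sequence
```

```bash
sed -i "/'red',/d; s/^    n,l,st,ce=/    if not m.any(): return print(name,'none')\n&/" m.py; python3 m.py
```

```text
(161, 237) [ 13 211 195] (211, 239) [ 14 154  83] (259, 229) [ 12 160  91] (305, 244) [ 18 117 183] (314, 231) [ 17 114 164] (405, 235) [  9 181  52] (20, 120) [ 13 152 146] (250, 290) [ 13 151 152] 
wax 202 px [159.6 235.7] w mean [424.3 322. ] rect [424.7 322.3] [38.9 39.4] 1.4
blue 91 px [210.8 239.3] w mean [420.  191.2] rect [422.1 192.1] [44.9 44.9] 2.3
red0 6 px [258.7 236.5] w mean [430.3  65.4] rect [430.3  64.5] [ 2.6 10.5] 1.4
pine 276 px [308.  240.3] w mean [423.  -63.9] rect [428.4 -67.3] [29.  78.7] 53.9
walnut 525 px [401.7 235.6] w mean [ 441.2 -308.3] rect [ 441.7 -306.5] [46.9 88.3] 88.0
batt 306 px [348.7 231.6] w mean [ 446.3 -167.2] rect [ 444.4 -169. ] [70.1 73.6] 12.7
battall 47 px [346.5 235.9] w mean [ 435.  -161.4] rect [ 435.7 -162.9] [47.8 11.3] 12.4
screw 328 px [126.9 224. ] w mean [456.4 418.9] rect [457.9 419.9] [100.3  24.1] 4.3
```

View pics/crop.png

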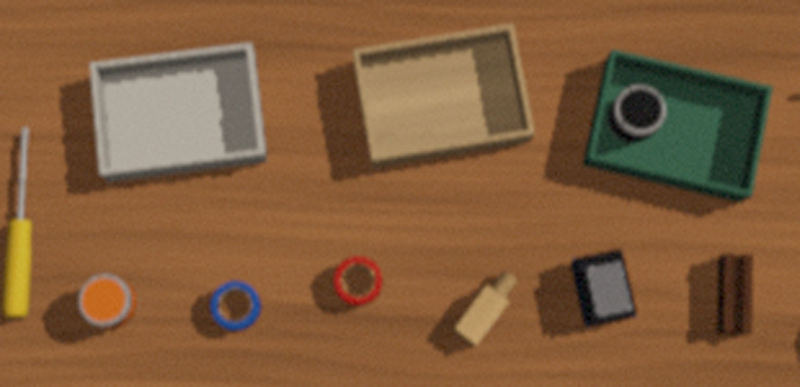

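```bash
cat > w.py <<'E'
from h import *
def W(p,z): return px2w('top1',(p[0]/2.58+120-.5+.19,p[1]/2.58+120-.3),z)[:2]
for n,p,z in[('wax',(105,301),46),('blue',(235,306),24),('red',(358,281),24),('walnut',(735,294),28),('wa',(735,255),28),('wb',(734,333),28),('pineA',(467,336),28),('pineblk',(499,290),28),('pineB',(510,277),23),('tinfixed',(639,110),51),('batt1',(574,263),46),('batt2',(620,253),46),('batt3',(634,318),46)]: print(n,W(p,z).round(1))
for n,c in dict(white=[(91,63),(251,44),(265,155),(101,175)],ply=[(355,49),(513,26),(532,134),(373,159)],green=[(611,53),(770,87),(750,196),(587,161)]).items():
    q=np.array([W(p,40) for p in c]); e=q[1]-q[0]
    print(n,q.round(0).tolist(),'c',q.mean(0).round(1),'long dir deg',np.degrees(np.arctan2(*(q[1]+q[2]-q[0]-q[3])[::-1])).round(1),np.linalg.norm(e).round(),np.linalg.norm(q[2]-q[1]).round())
from scipy.spatial.transform import Rotation as Ro
print(Ro.from_euler('xyz',get_obs()['tcp_rot']).as_matrix().round(3))
E
python3 w.py
```

```text
wax [422.5 319.8]
blue [422.5 191.4]
red [451.1  66.4]
walnut [ 446.3 -316. ]
wa [ 486.2 -317.3]
wb [ 406.9 -313.7]
pineA [397.4 -45.1]
pineblk [444.8 -77.2]
pineB [458.9 -88.9]
tinfixed [ 630.6 -217.6]
batt1 [ 471.8 -150.6]
batt2 [ 483.  -196.8]
batt3 [ 418.  -209.7]
white [[672.0, 352.0], [696.0, 185.0], [577.0, 165.0], [553.0, 334.0]] c [624.6 258.9] long dir deg -81.7 169.0 120.0
ply [[693.0, 75.0], [722.0, -90.0], [606.0, -110.0], [576.0, 54.0]] c [649.  -17.6] long dir deg -79.9 168.0 118.0
green [[694.0, -192.0], [661.0, -356.0], [545.0, -331.0], [578.0, -166.0]] c [ 619.8 -261.1] long dir deg -101.4 167.0 118.0
[[-0.954  0.301 -0.001]
 [ 0.301  0.954 -0.001]
 [ 0.    -0.001 -1.   ]]
```

```bash
cat > g.py <<'E'
# usage: g.py x y z yawdeg : delta from the measured pose, in tool axes (m, rad)
import sys; from h import *
from scipy.spatial.transform import Rotation as Ro
o=get_obs(); R=Ro.from_euler('xyz',o['tcp_rot']); x,y,z,a=map(float,sys.argv[1:])
T=Ro.from_euler('xyz',[np.pi,0,np.radians(a)])
print('t',o['time'],'pos',o['tool_pos'].round(1),'yaw',np.degrees(o['tcp_rot'][2]).round(1),'F',o['contact_force'].round(1),'w',o['grip_width'].round(1))
print((R.inv().apply(np.array([x,y,z])-o['tool_pos'])/1000).round(4),(R.inv()*T).as_rotvec().round(3))
E
python3 -m pendant '[[[-0.307,-0.093,0.105],[0,0,1.265],0.09],[[-0.307,-0.093,0.105],[0,0,1.265],0.09],[[-0.307,-0.093,0.105],[0,0,1.265],0.09],[[-0.307,-0.093,0.105],[0,0,1.265],0.09],[[-0.307,-0.093,0.105],[0,0,1.265],0.09],[[-0.307,-0.093,0.105],[0,0,1.265],0.09],[[-0.307,-0.093,0.105],[0,0,1.265],0.09],[[-0.307,-0.093,0.105],[0,0,1.265],0.09],[[-0.307,-0.093,0.105],[0,0,1.265],0.09],[[-0.307,-0.093,0.105],[0,0,1.265],0.09]]'
python3 g.py 422.5 319.8 192 90; python3 -c "
from h import *
snap('top','top2')"
```

```text
time: 0.93
tool_pos: [424.8, 317.5, 298.1]
tcp_rot: [-3.139, 0.001, 1.575]
contact_force: [-0.1, 0.3, 0.6]
grip_width: 89.9Traceback (most recent call last):
  File "g.py", line 6, in <module>
    print('t',o['time'],'pos',o['tool_pos'].round(1),'yaw',np.degrees(o['tcp_rot'][2]).round(1),'F',o['contact_force'].round(1),'w',o['grip_width'].round(1))
                                                                                                                                    ^^^^^^^^^^^^^^^^^^^^^
AttributeError: 'float' object has no attribute 'round'
```

```bash
sed -i "s/o\['grip_width'\].round(1)/round(o['grip_width'],1)/" g.py; python3 g.py 422.5 319.8 192 90
```

```text
t 0.9833 pos [423.9 318.3 298.6] yaw 89.9 F [-0.1 -0.1 -0. ] w 90.1
[ 0.0016 -0.0012  0.1066] [-0.002  0.001 -0.002]
```

View pics/top2.png

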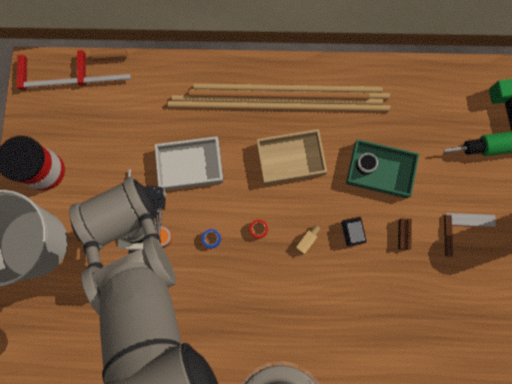

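The arm has reached the wax tin: the wrist is above it at about pixel (150,235). I'll go down and grip it.

```bash
python3 -m pendant '[[[0.001,-0.001,0.03],[0,0,0],0.09],[[0.002,-0.001,0.06],[0,0,0],0.09],[[0.002,-0.001,0.09],[0,0,0],0.09],[[0.002,-0.001,0.107],[0,0,0],0.09],[[0.002,-0.001,0.107],[0,0,0],0.09],[[0.002,-0.001,0.107],[0,0,0],0.03],[[0.002,-0.001,0.107],[0,0,0],0.03],[[0.002,-0.001,0.107],[0,0,0],0.03],[[0.002,-0.001,0.107],[0,0,0],0.03],[[0.002,-0.001,0.107],[0,0,0],0.03]]'
python3 -m pendant '[[[0,0,0],[0,0,0],0.03],[[0,0,0],[0,0,0],0.03],[[0,0,0],[0,0,0],0.03]]'
```

```text
time: 1.82
tool_pos: [422.0, 321.7, 193.9]
tcp_rot: [3.14, -0.001, 1.586]
contact_force: [-0.4, -0.3, 0.1]
grip_width: 61.0
time: 2.07
tool_pos: [422.2, 321.7, 193.5]
tcp_rot: [3.14, -0.001, 1.586]
contact_force: [-0.0, -0.2, 5.3]
grip_width: 51.3
```

```bash
python3 -m pendant '[[[0,0,-0.01],[0,0,0],0.03],[[0,0,-0.03],[0,0,0],0.03],[[0,0,-0.06],[0,0,0],0.03],[[0,0,-0.09],[0,0,0],0.03],[[0,0,-0.11],[0,0,0],0.03],[[0,0,-0.11],[0,0,0],0.03]]'; python3 g.py 612 -300 300 78.6
```

```text
time: 2.57
tool_pos: [422.4, 322.0, 307.4]
tcp_rot: [3.135, -0.004, 1.586]
contact_force: [0.7, 0.6, -0.3]
grip_width: 51.7
t 2.5667 pos [422.4 322.  307.4] yaw 90.9 F [ 0.7  0.6 -0.3] w 51.7
[-0.6248  0.1801  0.0062] [ 0.006 -0.004  0.214]
```

```bash
python3 -m pendant '[[[-0.015,0.004,0],[0,0,0],0.03],[[-0.045,0.013,0],[0,0,0],0.03],[[-0.08,0.023,0],[0,0,0],0.03],[[-0.115,0.033,0],[0,0,0],0.03],[[-0.15,0.043,0],[0,0,0],0.03],[[-0.185,0.053,0],[0,0,0],0.03],[[-0.22,0.063,0],[0,0,0],0.03],[[-0.255,0.073,0],[0,0,0],0.03],[[-0.29,0.083,0],[0,0,0],0.03],[[-0.325,0.093,0],[0,0,0],0.03]]'; python3 -m pendant '[[[-0.035,0.01,0],[0,0,0.02],0.03],[[-0.07,0.02,0],[0,0,0.05],0.03],[[-0.105,0.03,0],[0,0,0.08],0.03],[[-0.14,0.04,0],[0,0,0.11],0.03],[[-0.175,0.05,0],[0,0,0.14],0.03],[[-0.21,0.06,0],[0,0,0.17],0.03],[[-0.245,0.07,0],[0,0,0.2],0.03],[[-0.275,0.08,0],[0,0,0.214],0.03],[[-0.295,0.086,0],[0,0,0.214],0.03],[[-0.3,0.087,0],[0,0,0.214],0.03]]';  python3 -m pendant '[[[0,0,0],[0,0,0],0.03],[[0,0,0],[0,0,0],0.03]]';  python3 g.py 612 -300 198 78.6;python3 -c "
from h import *
for n in ('top','side'):
  c=snap(n,n+'3')
a=cv2.imread('pics/top3.png')[110:260,320:470];b=cv2.imread('pics/side3.png')[150:300,320:470]
cv2.imwrite('pics/c3.png',cv2.resize(np.hstack([a,b]),None,fx=2.6,fy=2.6,interpolation=2))"
```

```text
time: 3.4
tool_pos: [519.3, -3.8, 301.8]
tcp_rot: [-3.139, -0.001, 1.586]
contact_force: [0.3, 1.2, -1.3]
grip_width: 51.8
time: 4.23
tool_pos: [610.9, -304.2, 300.8]
tcp_rot: [-3.14, 0.0, 1.369]
contact_force: [-0.9, 0.1, -0.7]
grip_width: 51.8
time: 4.4
tool_pos: [610.7, -300.0, 301.5]
tcp_rot: [-3.139, -0.002, 1.372]
contact_force: [1.1, -0.1, -1.0]
grip_width: 51.7
t 4.4 pos [ 610.7 -300.   301.5] yaw 78.6 F [ 1.1 -0.1 -1. ] w 51.7
[1.000e-04 1.500e-03 1.035e-01] [-0.003 -0.002 -0.   ]
```

View pics/c3.png

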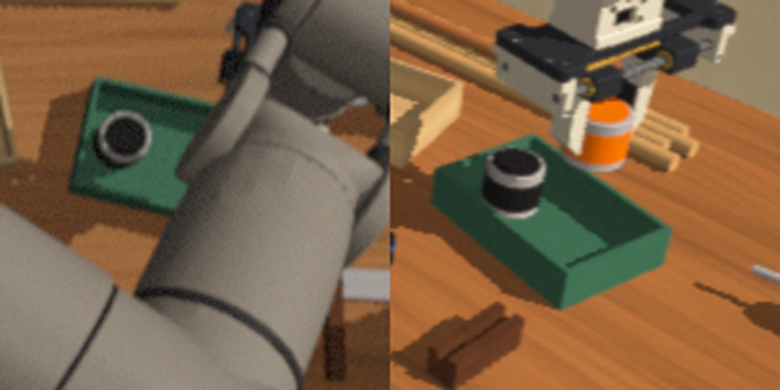

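The tin hangs upright over the free half of the green box. I'll lower it and open the jaws only as far as the side walls allow.

```bash
python3 -m pendant '[[[0,0.001,0.02],[0,0,0],0.03],[[0,0.001,0.045],[0,0,0],0.03],[[0,0.001,0.07],[0,0,0],0.03],[[0,0.001,0.09],[0,0,0],0.03],[[0,0.001,0.099],[0,0,0],0.03],[[0,0.001,0.103],[0,0,0],0.03],[[0,0.001,0.103],[0,0,0],0.03],[[0,0.001,0.103],[0,0,0],0.03]]'; python3 -m pendant '[[[0,0,0],[0,0,0],0.06],[[0,0,0],[0,0,0],0.06],[[0,0,0],[0,0,0],0.06],[[0,0,0],[0,0,0],0.06]]';python3 -m pendant '[[[0,0,-0.02],[0,0,0],0.06],[[0,0,-0.04],[0,0,0],0.06],[[0,0,-0.075],[0,0,0],0.06],[[0,0,-0.1],[0,0,0],0.09],[[0,0,-0.1],[0,0,0],0.09],[[0,0,-0.1],[0,0,0],0.09]]'; python3 g.py 446.3 -318 290 -2.6
```

```text
time: 5.17
tool_pos: [612.6, -300.5, 201.0]
tcp_rot: [3.14, 0.001, 1.373]
contact_force: [0.6, 0.4, -0.6]
grip_width: 51.4
time: 5.5
tool_pos: [612.2, -301.0, 200.3]
tcp_rot: [3.141, 0.0, 1.372]
contact_force: [0.2, -0.1, -0.5]
grip_width: 60.0
time: 6.0
tool_pos: [612.3, -301.1, 302.0]
tcp_rot: [3.137, 0.002, 1.372]
contact_force: [0.3, 0.2, -1.4]
grip_width: 75.4
t 6.0 pos [ 612.3 -301.1  302. ] yaw 78.6 F [ 0.3  0.2 -1.4] w 75.4
[-0.0494 -0.1595  0.0114] [ 0.005 -0.002  1.417]
```

```bash
python3 -m pendant '[[[-0.05,-0.16,0.01],[0,0,1.417],0.07],[[-0.05,-0.16,0.01],[0,0,1.417],0.07],[[-0.05,-0.16,0.01],[0,0,1.417],0.07],[[-0.05,-0.16,0.01],[0,0,1.417],0.07],[[-0.05,-0.16,0.01],[0,0,1.417],0.07],[[-0.05,-0.16,0.01],[0,0,1.417],0.07],[[-0.05,-0.16,0.01],[0,0,1.417],0.07],[[-0.05,-0.16,0.01],[0,0,1.417],0.07],[[-0.05,-0.16,0.01],[0,0,1.417],0.07],[[-0.05,-0.16,0.01],[0,0,1.417],0.07]]'; python3 g.py 446.3 -318 183 -2.6;python3 -c "
from h import *
for n in ('top','side'):
  c=snap(n,n+'4')
a=cv2.imread('pics/top4.png')[110:260,320:470];b=cv2.imread('pics/side4.png')[180:330,300:450]
cv2.imwrite('pics/c4.png',cv2.resize(np.hstack([a,b]),None,fx=2.6,fy=2.6,interpolation=2))"
```

```text
time: 6.83
tool_pos: [444.9, -318.0, 288.3]
tcp_rot: [-3.139, 0.002, 0.115]
contact_force: [-0.1, 1.0, 0.2]
grip_width: 69.8
t 6.8333 pos [ 444.9 -318.   288.3] yaw 6.6 F [-0.1  1.   0.2] w 69.8
[0.0015 0.0003 0.1053] [-0.002  0.002  0.161]
```

View pics/c4.png

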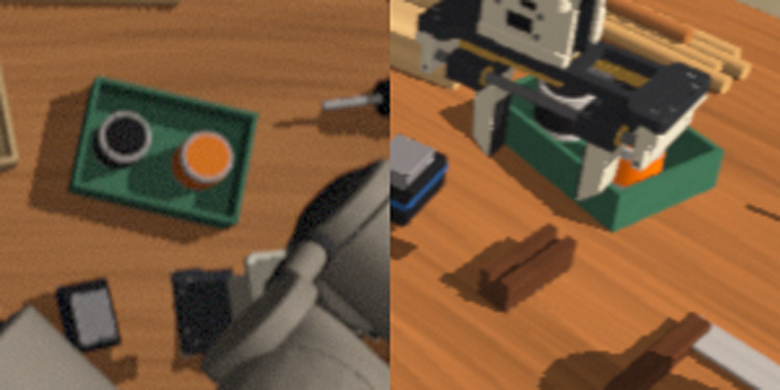

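The orange tin stands upright in the green box at about crop (205,160), clear of the walls and of the black tin. Next is the walnut offcut.

```bash
python3 -m pendant '[[[0.001,0,0.015],[0,0,0.1],0.07],[[0.001,0,0.04],[0,0,0.161],0.07],[[0.001,0,0.07],[0,0,0.161],0.07],[[0.001,0,0.095],[0,0,0.161],0.07],[[0.001,0,0.105],[0,0,0.161],0.07],[[0.001,0,0.105],[0,0,0.161],0.07],[[0.001,0,0.105],[0,0,0.161],0.01],[[0.001,0,0.105],[0,0,0.161],0.01],[[0.001,0,0.105],[0,0,0.161],0.01],[[0.001,0,0.105],[0,0,0.161],0.01]]'
python3 -m pendant '[[[0,0,0],[0,0,0],0.01],[[0,0,0],[0,0,0],0.01],[[0,0,0],[0,0,0],0.01],[[0,0,0],[0,0,0],0.01]]'
python3 -m pendant '[[[0,0,-0.01],[0,0,0],0.01],[[0,0,-0.03],[0,0,0],0.01],[[0,0,-0.06],[0,0,0],0.01],[[0,0,-0.09],[0,0,0],0.01],[[0,0,-0.11],[0,0,0],0.01],[[0,0,-0.11],[0,0,0],0.01]]'; python3 g.py 655.1 -52.1 290 10.1
```

```text
time: 7.77
tool_pos: [446.7, -318.4, 186.1]
tcp_rot: [3.14, -0.002, -0.039]
contact_force: [0.1, 0.5, -0.5]
grip_width: 48.2
time: 8.1
tool_pos: [446.5, -318.3, 185.1]
tcp_rot: [3.141, -0.001, -0.039]
contact_force: [-0.0, -0.2, 4.1]
grip_width: 28.0
time: 8.6
tool_pos: [447.2, -318.8, 299.8]
tcp_rot: [3.136, -0.007, -0.039]
contact_force: [1.1, -0.0, 0.1]
grip_width: 27.8
t 8.6 pos [ 447.2 -318.8  299.8] yaw -2.2 F [ 1.1 -0.   0.1] w 27.8
[ 0.1973 -0.2747  0.0096] [ 0.006 -0.006 -0.215]
```

```bash
python3 -m pendant '[[[0.008,-0.011,0],[0,0,0],0.01],[[0.026,-0.036,0],[0,0,-0.03],0.01],[[0.046,-0.064,0],[0,0,-0.06],0.01],[[0.066,-0.092,0],[0,0,-0.09],0.01],[[0.086,-0.12,0],[0,0,-0.12],0.01],[[0.108,-0.15,0],[0,0,-0.15],0.01],[[0.13,-0.18,0],[0,0,-0.18],0.01],[[0.152,-0.211,0],[0,0,-0.215],0.01],[[0.174,-0.242,0],[0,0,-0.215],0.01],[[0.189,-0.263,0],[0,0,-0.215],0.01]]'; python3 -m pendant '[[[0.011,-0.01,0],[0,0,0],0.01],[[0.011,-0.01,0],[0,0,0],0.01],[[0.011,-0.01,0],[0,0,0],0.01]]'; python3 g.py 655.1 -52.1 190 10.1
```

```text
time: 9.43
tool_pos: [646.7, -58.8, 293.0]
tcp_rot: [-3.14, 0.002, 0.178]
contact_force: [-1.1, -0.1, 0.1]
grip_width: 27.9
time: 9.68
tool_pos: [654.4, -49.6, 293.0]
tcp_rot: [-3.141, 0.003, 0.178]
contact_force: [0.5, -0.6, -1.7]
grip_width: 27.5
t 9.6833 pos [654.4 -49.6 293. ] yaw 10.2 F [ 0.5 -0.6 -1.7] w 27.5
[0.0005 0.0027 0.103 ] [-0.001  0.003  0.002]
```

```bash
python3 -m pendant '[[[0,0.002,0.02],[0,0,0],0.01],[[0,0.002,0.045],[0,0,0],0.01],[[0,0.002,0.07],[0,0,0],0.01],[[0,0.002,0.09],[0,0,0],0.01],[[0,0.002,0.099],[0,0,0],0.01],[[0,0.002,0.103],[0,0,0],0.01],[[0,0.002,0.104],[0,0,0],0.01],[[0,0.002,0.104],[0,0,0],0.01]]'; python3 -m pendant '[[[0,0,0],[0,0,0],0.042],[[0,0,0],[0,0,0],0.042],[[0,0,0],[0,0,0],0.042],[[0,0,0],[0,0,0],0.042]]';python3 -m pendant '[[[0,0,-0.02],[0,0,0],0.042],[[0,0,-0.04],[0,0,0],0.042],[[0,0,-0.075],[0,0,0],0.042],[[0,0,-0.1],[0,0,0],0.06],[[0,0,-0.1],[0,0,0],0.06],[[0,0,-0.1],[0,0,0],0.06]]'; python3 g.py 424 -64 280 -34.7
```

```text
time: 10.35
tool_pos: [655.0, -53.6, 191.4]
tcp_rot: [3.141, -0.001, 0.175]
contact_force: [0.8, -0.3, 0.3]
grip_width: 27.6
time: 10.68
tool_pos: [655.1, -53.0, 191.2]
tcp_rot: [3.141, -0.001, 0.176]
contact_force: [0.1, -0.6, 0.5]
grip_width: 41.6
time: 11.18
tool_pos: [655.3, -52.9, 292.9]
tcp_rot: [3.14, -0.004, 0.176]
contact_force: [-0.9, 0.1, -0.1]
grip_width: 57.3
t 11.1833 pos [655.3 -52.9 292.9] yaw 10.1 F [-0.9  0.1 -0.1] w 57.3
[-0.2297 -0.0296  0.0119] [-0.    -0.004  0.782]
```

```bash
python3 -m pendant '[[[-0.015,-0.002,0],[0,0,0.1],0.06],[[-0.045,-0.006,0],[0,0,0.2],0.06],[[-0.08,-0.01,0],[0,0,0.3],0.06],[[-0.115,-0.015,0.002],[0,0,0.41],0.06],[[-0.15,-0.02,0.004],[0,0,0.52],0.06],[[-0.185,-0.024,0.006],[0,0,0.62],0.06],[[-0.212,-0.028,0.01],[0,0,0.72],0.06],[[-0.23,-0.03,0.012],[0,0,0.782],0.06],[[-0.23,-0.03,0.012],[0,0,0.782],0.06],[[-0.23,-0.03,0.012],[0,0,0.782],0.06]]'; python3 g.py 424 -64 183 -34.7;python3 -c "
from h import *
for n in ('top','side'):
  c=snap(n,n+'5')
a=cv2.imread('pics/top5.png')[110:260,220:370];b=cv2.imread('pics/side5.png')[120:270,220:370]
cv2.imwrite('pics/c5.png',cv2.resize(np.hstack([a,b]),None,fx=2.6,fy=2.6,interpolation=2))"
```

```text
time: 12.02
tool_pos: [422.9, -63.7, 278.3]
tcp_rot: [3.141, 0.001, -0.605]
contact_force: [0.8, -0.7, 0.2]
grip_width: 60.1
t 12.0167 pos [422.9 -63.7 278.3] yaw -34.7 F [ 0.8 -0.7  0.2] w 60.1
[ 0.0012 -0.0004  0.0953] [0.    0.001 0.   ]
```

View pics/c5.png

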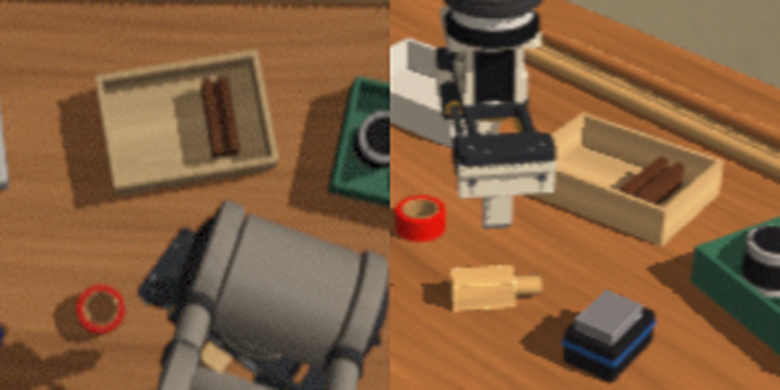

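The walnut lies flat in the right half of the plywood box. Now the pine offcut.

```bash
python3 -m pendant '[[[0.001,0,0.02],[0,0,0],0.06],[[0.001,0,0.05],[0,0,0],0.06],[[0.001,0,0.08],[0,0,0],0.06],[[0.001,0,0.095],[0,0,0],0.06],[[0.001,0,0.095],[0,0,0],0.06],[[0.001,0,0.095],[0,0,0],0.01],[[0.001,0,0.095],[0,0,0],0.01],[[0.001,0,0.095],[0,0,0],0.01],[[0.001,0,0.095],[0,0,0],0.01],[[0.001,0,0.095],[0,0,0],0.01]]'
python3 -m pendant '[[[0,0,0],[0,0,0],0.01],[[0,0,0],[0,0,0],0.01],[[0,0,0],[0,0,0],0.01]]'
python3 -m pendant '[[[0,0,-0.01],[0,0,0],0.01],[[0,0,-0.03],[0,0,0],0.01],[[0,0,-0.06],[0,0,0],0.01],[[0,0,-0.09],[0,0,0],0.01],[[0,0,-0.11],[0,0,0],0.01],[[0,0,-0.11],[0,0,0],0.01]]'; python3 g.py 636 15.7 290 10.1
```

```text
time: 12.95
tool_pos: [424.4, -64.3, 184.6]
tcp_rot: [-3.141, -0.002, -0.606]
contact_force: [-0.0, 1.0, -0.3]
grip_width: 31.4
time: 13.2
tool_pos: [424.4, -64.3, 184.5]
tcp_rot: [-3.141, -0.002, -0.606]
contact_force: [-0.8, 0.2, 6.4]
grip_width: 27.5
time: 13.7
tool_pos: [425.0, -64.5, 297.5]
tcp_rot: [-3.139, -0.008, -0.606]
contact_force: [0.9, -0.3, -0.2]
grip_width: 27.6
t 13.7 pos [425.  -64.5 297.5] yaw -34.7 F [ 0.9 -0.3 -0.2] w 27.6
[ 0.1276 -0.1861  0.0089] [ 0.001 -0.008 -0.782]
```

```bash
python3 -m pendant '[[[0.008,-0.011,0],[0,0,-0.05],0.01],[[0.022,-0.032,0],[0,0,-0.15],0.01],[[0.038,-0.055,0],[0,0,-0.25],0.01],[[0.055,-0.08,0],[0,0,-0.36],0.01],[[0.072,-0.105,0],[0,0,-0.47],0.01],[[0.09,-0.131,0],[0,0,-0.58],0.01],[[0.108,-0.157,0],[0,0,-0.68],0.01],[[0.121,-0.176,0],[0,0,-0.76],0.01],[[0.127,-0.185,0],[0,0,-0.782],0.01],[[0.127,-0.185,0],[0,0,-0.782],0.01]]'; python3 -m pendant '[[[0,0,0],[0,0,0],0.01],[[0,0,0],[0,0,0],0.01]]'; python3 g.py 636 15.7 189 10.1
```

```text
time: 14.53
tool_pos: [635.2, 16.4, 292.0]
tcp_rot: [-3.141, 0.0, 0.178]
contact_force: [-0.8, 0.3, -0.1]
grip_width: 28.0
time: 14.7
tool_pos: [633.0, 15.2, 292.9]
tcp_rot: [-3.141, 0.002, 0.175]
contact_force: [-0.0, -0.1, 0.2]
grip_width: 27.7
t 14.7 pos [633.   15.2 292.9] yaw 10.0 F [-0.  -0.1  0.2] w 27.7
[3.200e-03 1.000e-04 1.038e-01] [-0.     0.002 -0.001]
```

```bash
python3 -m pendant '[[[0.003,0,0.02],[0,0,0],0.01],[[0.003,0,0.045],[0,0,0],0.01],[[0.003,0,0.07],[0,0,0],0.01],[[0.003,0,0.09],[0,0,0],0.01],[[0.003,0,0.099],[0,0,0],0.01],[[0.003,0,0.104],[0,0,0],0.01],[[0.003,0,0.105],[0,0,0],0.01],[[0.003,0,0.105],[0,0,0],0.01]]'; python3 -m pendant '[[[0,0,0],[0,0,0],0.042],[[0,0,0],[0,0,0],0.042],[[0,0,0],[0,0,0],0.042],[[0,0,0],[0,0,0],0.042]]';python3 -m pendant '[[[0,0,-0.02],[0,0,0],0.042],[[0,0,-0.04],[0,0,0],0.042],[[0,0,-0.075],[0,0,0],0.042],[[0,0,-0.1],[0,0,0],0.08],[[0,0,-0.1],[0,0,0],0.08],[[0,0,-0.1],[0,0,0],0.08]]'; python3 g.py 451.1 66.4 285 98.3
```

```text
time: 15.37
tool_pos: [636.8, 15.7, 189.8]
tcp_rot: [3.141, -0.001, 0.175]
contact_force: [-0.5, 0.8, 0.1]
grip_width: 27.9
time: 15.7
tool_pos: [636.9, 16.0, 189.1]
tcp_rot: [3.141, -0.001, 0.176]
contact_force: [0.1, 0.3, 0.7]
grip_width: 41.7
time: 16.2
tool_pos: [637.1, 16.0, 290.7]
tcp_rot: [3.141, -0.004, 0.176]
contact_force: [0.0, 0.7, -0.5]
grip_width: 57.8
t 16.2 pos [637.1  16.  290.7] yaw 10.1 F [ 0.   0.7 -0.5] w 57.8
[-0.1744 -0.0822  0.0049] [ 0.004 -0.002 -1.54 ]
```

```bash
python3 -m pendant '[[[-0.015,-0.007,0],[0,0,-0.12],0.08],[[-0.04,-0.019,0],[0,0,-0.24],0.08],[[-0.07,-0.033,0],[0,0,-0.36],0.08],[[-0.1,-0.047,0],[0,0,-0.48],0.08],[[-0.13,-0.061,0.002],[0,0,-0.6],0.08],[[-0.155,-0.073,0.004],[0,0,-0.72],0.08],[[-0.17,-0.08,0.005],[0,0,-0.84],0.08],[[-0.174,-0.082,0.005],[0,0,-0.96],0.08],[[-0.174,-0.082,0.005],[0,0,-1.08],0.08],[[-0.174,-0.082,0.005],[0,0,-1.2],0.08]]'; python3 -m pendant '[[[0,0,0],[0,0,-0.11],0.08],[[0,0,0],[0,0,-0.22],0.08],[[0,0,0],[0,0,-0.34],0.08],[[0,0,0],[0,0,-0.34],0.08],[[0,0,0],[0,0,-0.34],0.08]]'; python3 g.py 451.1 66.4 182 98.3;python3 -c "
from h import *
for n in ('top','side'):
  c=snap(n,n+'6')
a=cv2.imread('pics/top6.png')[110:260,220:370];b=cv2.imread('pics/side6.png')[120:270,200:350]
cv2.imwrite('pics/c6.png',cv2.resize(np.hstack([a,b]),None,fx=2.6,fy=2.6,interpolation=2))"
```

```text
time: 17.03
tool_pos: [450.2, 66.5, 282.8]
tcp_rot: [-3.139, 0.0, 1.382]
contact_force: [0.3, 0.9, 0.5]
grip_width: 80.1
time: 17.45
tool_pos: [450.8, 66.3, 282.9]
tcp_rot: [-3.14, -0.0, 1.712]
contact_force: [-0.2, 0.9, -0.0]
grip_width: 80.0
t 17.45 pos [450.8  66.3 282.9] yaw 98.1 F [-0.2  0.9 -0. ] w 80.0
[0.     0.0005 0.1009] [-0.002 -0.    -0.003]
```

View pics/c6.png

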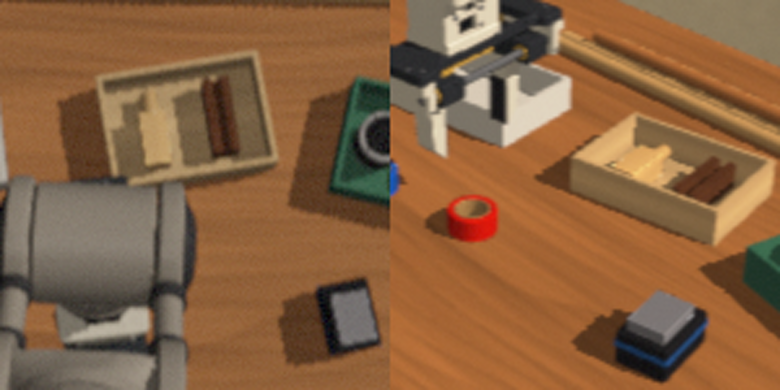

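Both offcuts lie flat and apart in the plywood box. Now the red tape.

```bash
python3 -m pendant '[[[0,0,0.02],[0,0,0],0.08],[[0,0,0.05],[0,0,0],0.08],[[0,0,0.08],[0,0,0],0.08],[[0,0,0.097],[0,0,0],0.08],[[0,0,0.102],[0,0,0],0.08],[[0,0,0.102],[0,0,0],0.08],[[0,0,0.102],[0,0,0],0.03],[[0,0,0.102],[0,0,0],0.03],[[0,0,0.102],[0,0,0],0.03],[[0,0,0.102],[0,0,0],0.03]]'
python3 -m pendant '[[[0,0,0],[0,0,0],0.03],[[0,0,0],[0,0,0],0.03],[[0,0,0],[0,0,0],0.03]]'
python3 -m pendant '[[[0,0,-0.01],[0,0,0],0.03],[[0,0,-0.03],[0,0,0],0.03],[[0,0,-0.06],[0,0,0],0.03],[[0,0,-0.09],[0,0,0],0.03],[[0,0,-0.11],[0,0,0],0.03],[[0,0,-0.11],[0,0,0],0.03]]'; python3 g.py 630.1 221.3 290 98.3
```

```text
time: 18.38
tool_pos: [451.5, 66.3, 182.7]
tcp_rot: [3.139, 0.0, 1.716]
contact_force: [-0.0, -0.3, -0.1]
grip_width: 57.9
time: 18.63
tool_pos: [451.4, 66.3, 182.4]
tcp_rot: [3.14, 0.0, 1.716]
contact_force: [-1.5, -1.1, 6.2]
grip_width: 48.4
time: 19.13
tool_pos: [452.1, 66.3, 295.5]
tcp_rot: [3.134, 0.001, 1.716]
contact_force: [0.4, 0.6, -0.6]
grip_width: 48.2
t 19.1333 pos [452.1  66.3 295.5] yaw 98.3 F [ 0.4  0.6 -0.6] w 48.2
[0.1276 0.1984 0.0068] [0.008 0.001 0.   ]
```

```bash
python3 -m pendant '[[[0.008,0.012,0],[0,0,0],0.03],[[0.024,0.038,0],[0,0,0],0.03],[[0.042,0.066,0],[0,0,0],0.03],[[0.06,0.094,0],[0,0,0],0.03],[[0.078,0.122,0],[0,0,0],0.03],[[0.098,0.152,0],[0,0,0],0.03],[[0.114,0.178,0],[0,0,0],0.03],[[0.124,0.193,0],[0,0,0],0.03],[[0.128,0.199,0],[0,0,0],0.03],[[0.128,0.199,0],[0,0,0],0.03]]'; python3 -m pendant '[[[0,0,0],[0,0,0],0.03],[[0,0,0],[0,0,0],0.03]]'; python3 g.py 630.1 221.3 187 98.3
```

```text
time: 19.97
tool_pos: [629.8, 222.5, 289.7]
tcp_rot: [-3.14, 0.0, 1.717]
contact_force: [-0.8, -0.0, -0.3]
grip_width: 48.6
time: 20.13
tool_pos: [628.8, 220.9, 291.2]
tcp_rot: [-3.14, 0.0, 1.715]
contact_force: [0.5, 0.3, -1.0]
grip_width: 48.5
t 20.1333 pos [628.8 220.9 291.2] yaw 98.3 F [ 0.5  0.3 -1. ] w 48.5
[0.0003 0.0015 0.1042] [-0.002  0.    -0.   ]
```

```bash
python3 -m pendant '[[[0,0.001,0.02],[0,0,0],0.03],[[0,0.001,0.045],[0,0,0],0.03],[[0,0.001,0.07],[0,0,0],0.03],[[0,0.001,0.09],[0,0,0],0.03],[[0,0.001,0.1],[0,0,0],0.03],[[0,0.001,0.105],[0,0,0],0.03],[[0,0.001,0.105],[0,0,0],0.03],[[0,0.001,0.105],[0,0,0],0.03]]'; python3 -m pendant '[[[0,0,0],[0,0,0],0.058],[[0,0,0],[0,0,0],0.058],[[0,0,0],[0,0,0],0.058],[[0,0,0],[0,0,0],0.058]]';python3 -m pendant '[[[0,0,-0.02],[0,0,0],0.058],[[0,0,-0.04],[0,0,0],0.058],[[0,0,-0.075],[0,0,0],0.058],[[0,0,-0.1],[0,0,0],0.08],[[0,0,-0.1],[0,0,0],0.08],[[0,0,-0.1],[0,0,0],0.08]]'; python3 g.py 422.5 191.4 285 98.3
```

```text
time: 20.8
tool_pos: [630.6, 221.4, 188.0]
tcp_rot: [3.14, -0.0, 1.715]
contact_force: [0.6, 0.6, -0.3]
grip_width: 48.7
time: 21.13
tool_pos: [630.6, 221.8, 187.0]
tcp_rot: [3.141, -0.0, 1.716]
contact_force: [0.3, -0.7, -0.7]
grip_width: 57.9
time: 21.63
tool_pos: [630.9, 222.0, 288.8]
tcp_rot: [3.137, -0.0, 1.716]
contact_force: [0.2, -0.2, -1.0]
grip_width: 73.4
t 21.6333 pos [630.9 222.  288.8] yaw 98.3 F [ 0.2 -0.2 -1. ] w 73.4
[-1.000e-04 -2.106e-01  2.900e-03] [ 0.004 -0.     0.   ]
```

```bash
python3 -m pendant '[[[0,-0.015,0],[0,0,0],0.08],[[0,-0.045,0],[0,0,0],0.08],[[0,-0.08,0],[0,0,0],0.08],[[0,-0.115,0],[0,0,0],0.08],[[0,-0.15,0],[0,0,0],0.08],[[0,-0.185,0.002],[0,0,0],0.08],[[0,-0.205,0.003],[0,0,0],0.08],[[0,-0.211,0.003],[0,0,0],0.08],[[0,-0.211,0.003],[0,0,0],0.08],[[0,-0.211,0.003],[0,0,0],0.08]]';  python3 g.py 422.5 191.4 182 98.3;python3 -c "
from h import *
for n in ('top','side'):
  c=snap(n,n+'7')
a=cv2.imread('pics/top7.png')[120:270,120:270];b=cv2.imread('pics/side7.png')[90:240,140:290]
cv2.imwrite('pics/c7.png',cv2.resize(np.hstack([a,b]),None,fx=2.6,fy=2.6,interpolation=2))"
```

```text
time: 22.47
tool_pos: [422.6, 191.5, 283.6]
tcp_rot: [3.141, -0.0, 1.716]
contact_force: [-0.3, -0.8, 0.7]
grip_width: 79.7
t 22.4667 pos [422.6 191.5 283.6] yaw 98.3 F [-0.3 -0.8  0.7] w 79.7
[-1.000e-04 -2.000e-04  1.016e-01] [ 0.001 -0.     0.   ]
```

View pics/c7.png

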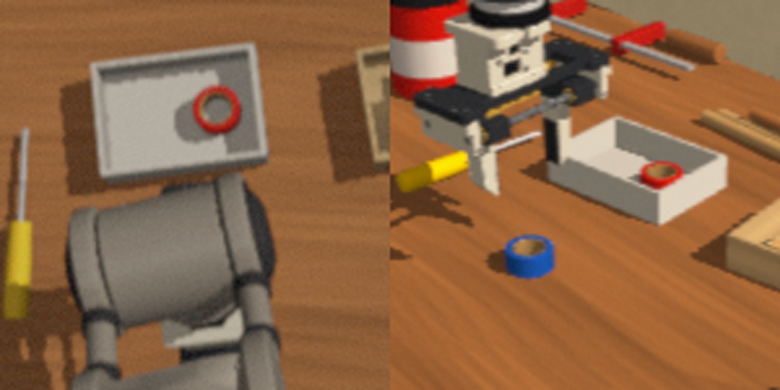

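The red roll lies flat in the white box. The blue roll is next.

```bash
python3 -m pendant '[[[0,0,0.02],[0,0,0],0.08],[[0,0,0.05],[0,0,0],0.08],[[0,0,0.08],[0,0,0],0.08],[[0,0,0.097],[0,0,0],0.08],[[0,0,0.102],[0,0,0],0.08],[[0,0,0.102],[0,0,0],0.08],[[0,0,0.102],[0,0,0],0.03],[[0,0,0.102],[0,0,0],0.03],[[0,0,0.102],[0,0,0],0.03],[[0,0,0.102],[0,0,0],0.03]]'
python3 -m pendant '[[[0,0,0],[0,0,0],0.03],[[0,0,0],[0,0,0],0.03],[[0,0,0],[0,0,0],0.03]]'
python3 -m pendant '[[[0,0,-0.01],[0,0,0],0.03],[[0,0,-0.03],[0,0,0],0.03],[[0,0,-0.06],[0,0,0],0.03],[[0,0,-0.09],[0,0,0],0.03],[[0,0,-0.11],[0,0,0],0.03],[[0,0,-0.11],[0,0,0],0.03]]'; python3 g.py 619.1 296.5 290 98.3
```

```text
time: 23.4
tool_pos: [422.2, 191.5, 182.7]
tcp_rot: [3.139, -0.0, 1.716]
contact_force: [1.0, 0.0, -0.6]
grip_width: 57.7
time: 23.65
tool_pos: [422.1, 191.5, 182.4]
tcp_rot: [3.14, -0.0, 1.716]
contact_force: [0.1, -0.9, 6.7]
grip_width: 49.0
time: 24.15
tool_pos: [422.7, 191.7, 295.5]
tcp_rot: [3.134, -0.001, 1.716]
contact_force: [0.7, 0.7, -0.5]
grip_width: 49.0
t 24.15 pos [422.7 191.7 295.5] yaw 98.3 F [ 0.7  0.7 -0.5] w 49.0
[0.0753 0.2095 0.0072] [ 0.007 -0.001  0.   ]
```

```bash
python3 -m pendant '[[[0.005,0.013,0],[0,0,0],0.03],[[0.014,0.04,0],[0,0,0],0.03],[[0.025,0.07,0],[0,0,0],0.03],[[0.036,0.1,0],[0,0,0],0.03],[[0.047,0.13,0],[0,0,0],0.03],[[0.058,0.16,0],[0,0,0],0.03],[[0.067,0.187,0],[0,0,0],0.03],[[0.073,0.204,0],[0,0,0],0.03],[[0.075,0.21,0],[0,0,0],0.03],[[0.075,0.21,0],[0,0,0],0.03]]'; python3 -m pendant '[[[0,0,0],[0,0,0],0.03],[[0,0,0],[0,0,0],0.03]]'; python3 g.py 619.1 296.5 187 98.3
```

```text
time: 24.98
tool_pos: [619.2, 296.2, 289.6]
tcp_rot: [-3.139, 0.0, 1.716]
contact_force: [-0.2, -0.9, -1.0]
grip_width: 48.7
time: 25.15
tool_pos: [617.8, 295.5, 291.2]
tcp_rot: [-3.14, 0.0, 1.716]
contact_force: [0.7, -0.4, -0.0]
grip_width: 48.8
t 25.15 pos [617.8 295.5 291.2] yaw 98.3 F [ 0.7 -0.4 -0. ] w 48.8
[0.0008 0.0016 0.1042] [-0.002  0.     0.   ]
```

```bash
python3 -m pendant '[[[0,0.001,0.02],[0,0,0],0.03],[[0,0.001,0.045],[0,0,0],0.03],[[0,0.001,0.07],[0,0,0],0.03],[[0,0.001,0.09],[0,0,0],0.03],[[0,0.001,0.1],[0,0,0],0.03],[[0,0.001,0.105],[0,0,0],0.03],[[0,0.001,0.105],[0,0,0],0.03],[[0,0.001,0.105],[0,0,0],0.03]]'; python3 -m pendant '[[[0,0,0],[0,0,0],0.058],[[0,0,0],[0,0,0],0.058],[[0,0,0],[0,0,0],0.058],[[0,0,0],[0,0,0],0.058]]';python3 -m pendant '[[[0,0,-0.02],[0,0,0],0.058],[[0,0,-0.04],[0,0,0],0.058],[[0,0,-0.075],[0,0,0],0.058],[[0,0,-0.1],[0,0,0],0.08],[[0,0,-0.13],[0,0,0],0.08],[[0,0,-0.15],[0,0,0],0.08]]'; python3 -m pendant '[[[0,-0.02,0],[0,0,0],0.08],[[0,-0.05,0],[0,0,0],0.08],[[0,-0.085,0],[0,0,0],0.08],[[0,-0.12,0],[0,0,0],0.08],[[0,-0.155,0],[0,0,0],0.08],[[0,-0.185,0],[0,0,0],0.08],[[0,-0.2,0],[0,0,0],0.08],[[0,-0.2,0],[0,0,0],0.08],[[0,-0.2,0],[0,0,0],0.08]]'
python3 -c "
from h import *
for n in ('top','side'): snap(n,n+'8')
a=cv2.imread('pics/top8.png')[115:265,110:430];b=cv2.imread('pics/side8.png')[115:275,130:450]
cv2.imwrite('pics/c8.png',cv2.resize(np.vstack([a,b]),None,fx=1.9,fy=1.9,interpolation=2))"
```

```text
time: 25.82
tool_pos: [619.6, 296.0, 188.1]
tcp_rot: [3.14, -0.0, 1.716]
contact_force: [0.9, 0.0, 0.9]
grip_width: 48.7
time: 26.15
tool_pos: [619.8, 296.1, 187.0]
tcp_rot: [3.141, -0.0, 1.716]
contact_force: [-0.1, -0.2, 0.4]
grip_width: 57.9
time: 26.65
tool_pos: [619.8, 296.2, 340.1]
tcp_rot: [3.138, -0.001, 1.716]
contact_force: [0.7, 0.6, 0.4]
grip_width: 73.4
time: 27.4
tool_pos: [421.7, 267.3, 337.4]
tcp_rot: [3.14, -0.0, 1.716]
contact_force: [0.2, -0.1, -0.6]
grip_width: 79.9
```

View pics/c8.png

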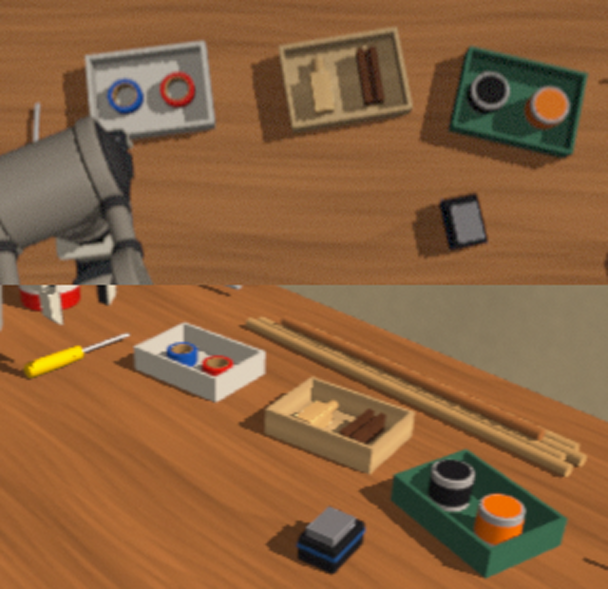

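All five things lie flat in their boxes, and the battery and screwdriver haven't moved. The arm is clear, so I'm handing in.

```bash
python3 -c "
from plant import *
print(close_job())"
```

```text
the job is handed in; nothing more can be done
None
```

I cleared the bench and handed the job in at about 27.5 s of the 128 s allowed. `close_job()` gives no verdict, so I don't know the official result.

- **Placing:** The walnut and pine offcuts are side by side in the plywood box. The red and blue tape rolls are in the white box. The orange-lidded tin stands upright beside the black one in the green box.
- **Last check:** I judged the final top and side pictures by eye. Everything lay flat on its box's floor, with nothing stacked or on a rim. The battery and screwdriver looked unmoved, and the gripper was empty and clear. I did not measure final poses or tilts from the images.
- **Forces:** The highest end-of-move reading was about 7 N, while the jaws were closing. I only read forces at the end of each move, not during it.
- **Disagreements:** The grip widths read up to 2 mm under the nominal sizes (51.7 mm for the 53 mm tin, 48–49 mm for the 50 mm tapes), but every grasp held. The tin was released about 2 mm above the floor and stood upright afterwards.

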